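Stand the tipped tablet bottles up and close the stock tray

TASK

Two of the tablet bottles in the pulled-out stock tray have tipped over: stand both up on their bases, caps up, in line along the middle of the tray with the bottle and the carton that are still standing. Then push the tray fully home into its unit, until the catch seats, so that everything in it is still upright and in line. Do not knock over the two items that are still standing, and leave the loose things on the desk where they are.

Things in the scene. Friction and masses are not known exactly. Their poses are not given: they have to be found in the camera images.
- bottle_a: One of the two tipped bottles, lying on a flat side across the tray at the start: square-shouldered white plastic tablet bottle with a round grey screw cap, identical to the other two: body 40 x 40 mm and 68 mm tall, cap 32 mm across, 92 mm tall in all, about 0.12 kg. Origin on its axis at mid-height (46 mm from the base and from the cap's top; the square body reaches from 46 mm below it to 22 mm above it). z points from base to cap, x and y across the flats. 
- bottle_b: The other tipped bottle, lying on a flat side across the tray, its cap towards the opposite side: square-shouldered white plastic tablet bottle with a round grey screw cap, identical to the other two: body 40 x 40 mm and 68 mm tall, cap 32 mm across, 92 mm tall in all, about 0.12 kg. Origin on its axis at mid-height (46 mm from the base and from the cap's top; the square body reaches from 46 mm below it to 22 mm above it). z points from base to cap, x and y across the flats. 
- bottle_c: The bottle that is still standing in the tray: square-shouldered white plastic tablet bottle with a round grey screw cap, identical to the other two: body 40 x 40 mm and 68 mm tall, cap 32 mm across, 92 mm tall in all, about 0.12 kg. Origin on its axis at mid-height (46 mm from the base and from the cap's top; the square body reaches from 46 mm below it to 22 mm above it). z points from base to cap, x and y across the flats. 
- carton: Plain paper carton standing in the tray, 46 mm across the tray, 36 mm along it, 98 mm tall, 0.1 kg. Origin at the centre of its underside, z up. The four items stand or lie in one row along the tray, the carton innermost at the start and the bottles in any order, about 85 mm from centre to centre.
- tray_row (a point): Point on the tray's inner floor (22 mm above the desk), on the long centre line of the tray, 165 mm behind the front's outer face; moves with the tray. z up, y along the tray in the direction it pulls out, x across the tray. The inner floor is 124 mm wide, with 6 mm thick side lips that rise 15 mm above it; it reaches from 12 mm to 446 mm behind the front's outer face.
- tray_pull (a point): Middle of the outer face of the tray's aluminium pull bar, 20 mm above the inner floor (42 mm above the desk); same axes as tray_row. The bar is 110 mm wide, 10 mm deep and 14 mm tall, on two posts at its ends; its outer face stands 50 mm out from the tray's front, a flat grey panel 158 mm wide and 12 mm thick that reaches from 14 to 62 mm above the desk. Push on the bar towards -y of this frame to close the tray; it then stands 50 mm out from the unit.
- tray (a joint): Travel of the tray in m: 0 = fully home (front flush with the unit's front edges), grows as it is pulled out, 0.40 at most. It slides with about 1.5 N of friction and some damping; a ball catch resists with about 4 N more over the last 17 mm, passes its crest at 6.5 mm and then draws the tray home.
- unit: White open-fronted stock unit that the tray slides into, fixed to the desk, 184 mm wide, 480 mm deep, 180 mm tall, with cartons on its top up to 250 mm above the desk. Origin on the desk under the middle of its front edge; y points out of the unit (the way the tray pulls out), x across, z up; its body lies on the -y side. The opening is 160 mm wide, up to 168 mm above the desk.
- jar: Bystander: white jar 68 mm across, 85 mm tall, on the desk beyond the tray. Origin at the centre of its underside.
- syrup: Bystander: amber bottle 60 mm across, 140 mm tall, on the desk on the robot's left. Origin at the centre of its underside.
- pack1: Bystander: flat paper pack 120 x 80 x 35 mm on the desk beyond the tray. Origin at the centre of its underside.
- pack2: Bystander: cardboard pack 50 x 110 x 45 mm on the desk on the robot's left. Origin at the centre of its underside.
- mug: Bystander: white mug 76 mm across, 90 mm tall, on the desk on the robot's right. Origin at the centre of its underside.
Not all that is in view belongs to the job. What is shaped like the bottle_b but red is not meant. What is shaped like the bottle_c but red is not meant.

How it is judged:
By the outcome, as a careful person would: the job done as asked, in the order asked, and still so for the second after the job is handed in, with the robot touching nothing.
It also fails if it takes over 72 s, if anything falls off the work surface, if the arm or the gripper's body presses on something with over 40 N, if the wrist force passes 120 N, or if a joint passes its speed limit or range.

ROBOT

A 7-joint arm with a two-finger parallel gripper is mounted at the origin on the work surface. World frame = base frame: x ahead of the robot, y to its left, z up, the work surface at z = 0. Lengths are in m, angles in rad, forces in N, time in s.
With the tool pointing down it reaches from about 0.425 to 0.925 m from the base axis. Payload 6.8 kg.
Tool frame: the origin (TCP) lies on the centre line of the jaws, within the pads' length; the fingertips stand 14 mm ahead of it and the grasp point (between the pads) lies 5 mm behind it (r.nose_length is the distance from the TCP to the fingertips, in m); z points along the fingers, y is the direction in which the jaws open and shut (so a half turn about z gives the same grasp; the last joint's range is limited). The gripper opens to 85 mm and grips with 20 to 120 N. Pads are 22 mm wide; open, the fingers measure 114 mm over their backs; the gripper's body (76 mm by 85 mm) begins 54 mm behind the grasp point. The pads swing forward as they close: fully open they stand 13 mm farther back than shut.
Start: joints at [-1.45, 0.477, 0.022, 1.555, -0.011, 1.109, -0.083], TCP at [0.153, 0.657, 0.245] pointing down, gripper open.
Joint ranges: [-2.96, 2.96], [-0.34, 2.1], [-1.41, 1.46], [0.24, 2.44], [-1.37, 4.51], [0.17, 1.92], [-2.96, 2.96]. Speed limits (rad/s): [2.39, 2.39, 3.14, 3.14, 3.14, 3.14, 3.14].

INTERFACE

Orientations are given as a rotation vector (axis times angle).
In Python, from bench import r, imaging, look_for, outline_of gives the robot as it stands. The module is installed in compiled form; this text tells all that it offers.
- The arm moves only by the tool carry_out, never from a script. Its arguments are lists of equal length, an entry for each row: "offset": the shift along the tool's x, y, z as a fraction of full scale, a list of three; "turn": the turn, a rotation vector about the tool's x, y, z as a fraction of full scale, a list of three. A call has 1 to 8 rows; each row is the pose to reach, as a shift and turn from the pose commanded when the call began, along the tool's axes at that moment; what a row does not reach only later rows make up. Full scale, the value 1, is 0.5 m for a shift and 1.5 rad for a turn. A row lasts 1/10 s, in which the tool goes at most 50 mm and 8.59 degrees, less where a joint would pass 70% of its speed; a pose out of reach is approached as far as the arm can. A call with a number of a shift or a turn outside -1 to 1 is refused whole. A call with a gripper value outside its range is refused whole. "hand" is the closure, from 0 (fully open) to 1 (shut), set as the call begins (left out, the last holds). The fingers move at their own pace and stop on an object; "force" is the grip in N (left out, the last holds). Time passes only in rows, so rows that repeat a pose let the fingers close. It gives the time, the measured TCP pose, the force and the opening at its end, in the units of the state.
- r.get_obs(): the state, without advancing time (a new reading comes with each control period).
- imaging.grab_frame(name): name is "side" or "top" or "wrist"; returns a dict with "pixels" (400x640x3 uint8, red, green, blue), "fx", "fy", "cx", "cy" (pixels), "k1" (the pictures are not rectified: a ray, as slopes to the right and down, at radius r is drawn at 1 + k1 r^2 times it, then the intrinsics apply), "R" (3x3) and "t" (3): a world point X has camera coordinates R X + t. Camera axes: x right, y down, z forward; pixel columns grow to the right and rows downward; lengths in m; the calibration is good to about 2 mm. A picture is of the moment at which its call begins. There is no depth.
- r.hand_in(): hands the job in, once; it reports no verdict.
Trained networks look in the newest picture that a camera, given by its name, has taken for a name from the list of things; names that differ only in an ending like _2 or _b are one class to them, and where a whole thing is asked for, a point or a joint stands for the part that bears it (a point fixed in the world has none). Each returns a list of dicts, best first, with "score" (0 to 1); they miss things now and then, are a little off and sometimes report something else, mostly with a low value. They report only what shows in the picture. A call takes as long as a camera call. They do not tell look-alikes from the thing itself.
- look_for(query, camera): "xyz" ([x, y, z] in m, in the coordinates of the camera as it stood for that picture, good to about 4 mm: the middle of the surface that is visible of it).
- outline_of(query, camera): "region" (400x640 bool, what is visible of it).
The state is a dict: "clock": time; "joints": joint angles; "qvel": joint speeds; "tau": joint torques, N m; "tcp_pos": TCP position; "orientation": TCP orientation; "contact_force": force on the tool from outside, world axes, zero at the start; "moment": the same for the moment, N m; "grip_width": finger opening in m.
Only numpy, scipy, OpenCV 4.12 (cv2) and the standard library are available. Lean on these libraries where they do the work, as an engineer would, in place of code of your own. Each camera call takes 0.05 s, during which the arm holds its last target. There are 200 camera calls.

## Working session

There is one attempt and no reset: what is moved stays moved. The work goes in short steps, Python scripts to look and compute and a tool call to move; the robot and the scene stay as the last step left them, time stands still between calls to the robot, and variables do not carry over. Pictures are saved under pics/ and viewed, about 8 in all and at most 12, crops included, and the job is handed in when it is done.

Besides the shell and the picture viewer there is one more tool, called after "Call:" as name(argument=value, ...) on one line, values as JSON. carry_out: Moves the arm, as the interface text tells. Shift numbers are shares of 0.5 m and turn numbers shares of 1.5 rad, none past 1 either way. Its arguments: {"type":"object","properties":{"offset":{"type":"array","items":{"type":"array","items":{"type":"number","minimum":-1,"maximum":1}}},"turn":{"type":"array","items":{"type":"array","items":{"type":"number","minimum":-1,"maximum":1}}},"hand":{"type":"number"},"force":{"type":"number"}},"required":["offset","turn"]}

```bash
mkdir -p pics; cat > h.py <<'E'
import numpy as np, cv2
from scipy.spatial.transform import Rotation as Ro
from bench import r, imaging, look_for, outline_of
def grab(n): return imaging.grab_frame(n)
def save(f,name): cv2.imwrite('pics/'+name+'.png', f['pixels'][:,:,::-1])
def w(f,xyz): return np.array(f['R']).T@(np.array(xyz)-np.array(f['t']))
def proj(f,X):
    c=np.array(f['R'])@np.array(X,float)+np.array(f['t']); s=c[:2]/c[2]; s=s*(1+f['k1']*(s@s))
    return np.array([f['fx']*s[0]+f['cx'],f['fy']*s[1]+f['cy']])
def ray(f,p):
    d=np.array([(p[0]-f['cx'])/f['fx'],(p[1]-f['cy'])/f['fy']]); s=d.copy()
    for _ in range(20): s=d/(1+f['k1']*(s@s))
    R=np.array(f['R']); return -R.T@np.array(f['t']), R.T@np.r_[s,1]
def onz(f,p,z):
    o,d=ray(f,p); return o+d*(z-o[2])/d[2]
def tri(f1,p1,f2,p2):
    o1,d1=ray(f1,p1);o2,d2=ray(f2,p2)
    a=np.linalg.lstsq(np.c_[d1,-d2],o2-o1,rcond=None)[0]
    A=o1+a[0]*d1;B=o2+a[1]*d2; return (A+B)/2,np.linalg.norm(A-B)
E
python3 - <<'E'
from h import *
np.set_printoptions(precision=3,suppress=True)
print(r.get_obs())
for c in ['side','top','wrist']:
    f=grab(c); save(f,c+'0'); print(c, f['fx'],f['k1'],-np.array(f['R']).T@np.array(f['t']))
    for q in ['bottle_a','carton','tray_row','tray_pull','unit','jar','syrup','mug','pack1']:
        for d in look_for(q,c): print(q,round(d['score'],2),w(f,d['xyz']))
a=[cv2.imread(f'pics/{c}0.png') for c in ['side','top']]
E
```

```text
{'clock': 0.0, 'joints': array([-1.45 ,  0.478,  0.022,  1.556, -0.012,  1.109, -0.083]), 'qvel': array([-0.   , -0.001, -0.001, -0.   , -0.   , -0.001, -0.   ]), 'tau': array([ -0.   , -59.646,   1.608, -28.12 ,   0.012,   0.009,  -0.   ]), 'tcp_pos': array([0.153, 0.657, 0.244]), 'orientation': array([-0.359, -3.121,  0.003]), 'contact_force': array([0.34 , 0.607, 0.145]), 'moment': array([ 0.019, -0.021, -0.036]), 'grip_width': 0.0853800626919175}
side 409.0090393556693 -0.04196126114687356 [ 1.146 -0.416  0.792]
bottle_a 0.73 [0.564 0.069 0.057]
bottle_a 0.68 [ 0.569 -0.099  0.082]
bottle_a 0.66 [ 0.577 -0.014  0.06 ]
bottle_a 0.64 [ 0.705 -0.177  0.066]
bottle_a 0.63 [ 0.393 -0.043  0.037]
carton 0.67 [ 0.574 -0.179  0.097]
tray_row 0.92 [ 0.593 -0.026  0.021]
tray_pull 0.8 [ 0.589 -0.028  0.019]
unit 0.89 [ 0.621 -0.442  0.176]
jar 0.81 [0.825 0.021 0.065]
syrup 0.91 [0.35  0.301 0.073]
syrup 0.3 [ 0.571 -0.097  0.079]
mug 0.76 [ 0.27  -0.319  0.073]
pack1 0.87 [0.461 0.406 0.047]
pack1 0.73 [0.794 0.221 0.037]
top 433.5193321905792 0.0004831456832631355 [0.44  0.013 1.515]
bottle_a 0.79 [0.555 0.082 0.063]
bottle_a 0.68 [ 0.559 -0.059  0.022]
bottle_a 0.58 [ 0.559 -0.005  0.063]
bottle_a 0.58 [ 0.376 -0.038  0.038]
bottle_a 0.55 [ 0.682 -0.166  0.071]
bottle_a 0.44 [ 0.55  -0.087  0.09 ]
carton 0.64 [ 0.55  -0.173  0.119]
tray_row 0.7 [ 0.557 -0.057  0.025]
tray_row 0.7 [0.437 0.424 0.045]
tray_pull 0.76 [ 0.556 -0.059  0.023]
unit 0.97 [ 0.547 -0.362  0.181]
jar 0.79 [0.795 0.034 0.083]
jar 0.45 [ 0.558 -0.06   0.022]
syrup 0.73 [ 0.55  -0.172  0.118]
syrup 0.67 [0.331 0.298 0.096]
mug 0.66 [ 0.286 -0.335  0.037]
pack1 0.86 [0.769 0.234 0.032]
pack1 0.61 [0.435 0.427 0.043]
wrist 337.0318997336493 -0.06531691206599309 [0.089 0.672 0.375]
```

```bash
python3 - <<'E'
import cv2
a=cv2.imread('pics/top0.png');cv2.imwrite('pics/t0c.png',cv2.resize(a[100:330,280:600],None,fx=2.5,fy=2.5,interpolation=3))
a=cv2.imread('pics/top0.png');cv2.imwrite('pics/x.png',a)
E
```

```text
(no output)
```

View pics/top0.png

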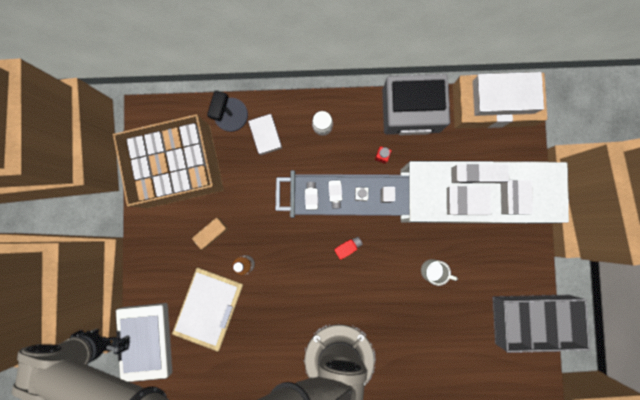

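View pics/side0.png

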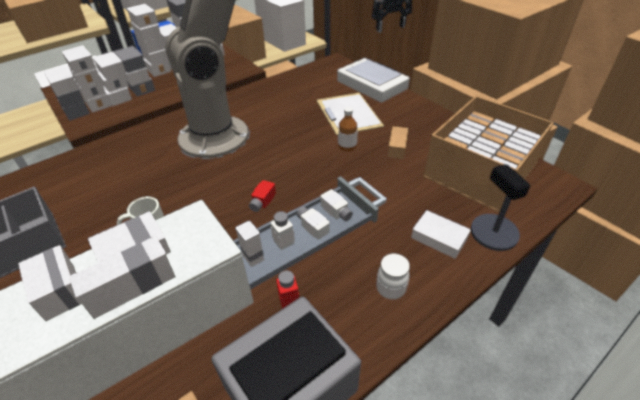

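Top view: the tray runs along y at x≈0.555. The tipped bottles are at px (311,195), cap towards +x, and (335,194), cap towards −x. Bottle_c stands at (362,194) and the carton at (389,195). The side view agrees, and the red bottles outside the tray are decoys.

```bash
cat >> h.py <<'E'
np.set_printoptions(precision=3,suppress=True)
def down(yaw): # tool z down, tool y at angle yaw from world y, tool x towards robot at yaw 0
    return Ro.from_euler('z',yaw)*Ro.from_matrix(np.c_[[-1,0,0],[0,1,0],[0,0,-1]])
def go(pos,R,P0=None,R0=None):
    o=r.get_obs(); P0=o['tcp_pos'] if P0 is None else P0; R0=Ro.from_rotvec(o['orientation']) if R0 is None else R0
    d=R0.inv().apply(np.array(pos)-P0)/.5; t=(R0.inv()*R).as_rotvec()/1.5
    print('offset',d.round(4).tolist(),'turn',t.round(4).tolist(),'rows>=',np.ceil(max(np.linalg.norm(d)*10,np.linalg.norm(t)*1.5/.15)))
def st():
    o=r.get_obs(); R=Ro.from_rotvec(o['orientation']).as_matrix()
    print(o['clock'],'tcp',o['tcp_pos'],'x',R[:,0],'y',R[:,1],'z',R[:,2],'j',o['joints'],'F',o['contact_force'],'w',o['grip_width'])
E
python3 -c "
from h import *
go([.36,.35,.27],down(0)); go([.5,.04,.3],down(0),np.array([.36,.35,.27]),down(0))"
```

```text
offset [-0.5425, -0.505, -0.0494] turn [0.0, -0.0, -0.1526] rows>= 8.0
offset [-0.28, -0.62, -0.06] turn [0.0, 0.0, 0.0] rows>= 7.0
```

Call:
carry_out(offset=[[-0.54,-0.505,-0.05],[-0.54,-0.505,-0.05],[-0.54,-0.505,-0.05],[-0.54,-0.505,-0.05],[-0.54,-0.505,-0.05],[-0.54,-0.505,-0.05],[-0.54,-0.505,-0.05],[-0.54,-0.505,-0.05]], turn=[[0,0,-0.153],[0,0,-0.153],[0,0,-0.153],[0,0,-0.153],[0,0,-0.153],[0,0,-0.153],[0,0,-0.153],[0,0,-0.153]])

```text
clock: 2.3
tcp_pos: [0.3618, 0.3456, 0.271]
orientation: [0.009, 3.14, -0.001]
contact_force: [-0.1, 0.1, -0.2]
grip_width: 0.0856
```

Call:
carry_out(offset=[[-0.28,-0.62,-0.06],[-0.28,-0.62,-0.06],[-0.28,-0.62,-0.06],[-0.28,-0.62,-0.06],[-0.28,-0.62,-0.06],[-0.28,-0.62,-0.06],[-0.28,-0.62,-0.06],[-0.28,-0.62,-0.06]], turn=[[0,0,0],[0,0,0],[0,0,0],[0,0,0],[0,0,0],[0,0,0],[0,0,0],[0,0,0]])

```text
clock: 3.1
tcp_pos: [0.5009, 0.034, 0.3014]
orientation: [0.014, 3.139, -0.003]
contact_force: [-0.4, 0.3, 0.2]
grip_width: 0.0854
```

```bash
python3 - <<'E'
from h import *
st()
f=grab('wrist'); save(f,'w1'); print(-np.array(f['R']).T@np.array(f['t']), np.array(f['R'])[2])
for q in ['bottle_a','carton','tray_row','tray_pull','unit']:
  for d in look_for(q,'wrist'): print(q,round(d['score'],2),w(f,d['xyz']), proj(f,w(f,d['xyz'])))
E
```

```text
3.1 tcp [0.501 0.034 0.301] x [-1.     0.009 -0.003] y [ 0.009  1.    -0.002] z [ 0.003 -0.002 -1.   ] j [-0.551  0.131  0.399  1.915 -0.054  1.104  1.431] F [-0.359  0.328  0.166] w 0.08539288106229558
[0.435 0.035 0.431] [ 0.262 -0.004 -0.965]
bottle_a 0.98 [ 0.548 -0.08   0.089] [208.164 213.708]
bottle_a 0.97 [0.547 0.077 0.065] [351.757 205.369]
bottle_a 0.86 [ 0.376 -0.035  0.038] [249.609  49.061]
bottle_a 0.85 [ 0.557 -0.005  0.059] [280.63  212.472]
bottle_a 0.17 [ 0.542 -0.059  0.022] [239.943 192.644]
carton 0.93 [ 0.544 -0.164  0.104] [124.526 215.102]
tray_row 0.94 [ 0.539 -0.057  0.024] [241.397 190.312]
tray_pull 0.59 [ 0.542 -0.059  0.021] [240.317 192.172]
unit 0.82 [ 0.554 -0.176  0.021] [150.878 201.785]
```

View pics/w1.png

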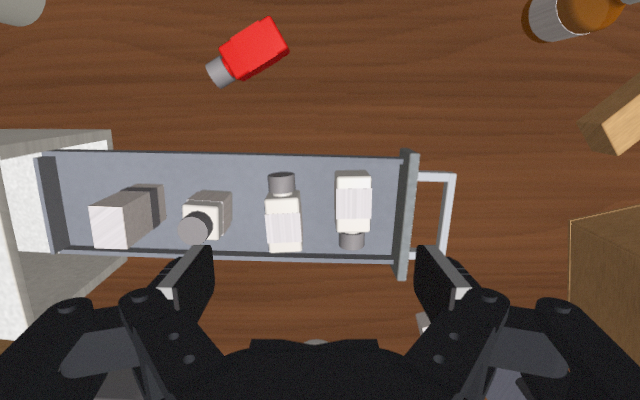

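Wrist view: the tipped bottle at px (283,215) has its cap towards −x and the one at (352,205) has its cap towards +x. Bottle_c is at (205,215) and the carton at (125,215). The tray lips run between rows ~152 and ~260.

```bash
python3 - <<'E'
from h import *
f=grab('wrist'); t=grab('top')
for n,p in [('lipR',(80,152)),('lipR',(390,157)),('lipF',(80,256)),('lipF',(390,262))]: print(n,onz(f,p,.037))
print('front top', onz(f,(405,150),.062), onz(f,(403,280),.062))
print('bar', onz(f,(453,175),.049), onz(f,(444,256),.049))
def obb(f,c,q='bottle_a'):
    out=[]
    for d in outline_of(q,c):
        m=d['region'].astype(np.uint8); ys,xs=np.nonzero(m)
        if d['score']>.3: out.append((xs.mean(),ys.mean(),xs.min(),xs.max(),ys.min(),ys.max(),len(xs),cv2.minAreaRect(np.c_[xs,ys].astype(np.float32))))
    return out
for fr,c in ((f,'wrist'),(t,'top')):
    for o in obb(fr,c):
        print(c,np.round(o[:7],1),'c@.052',onz(fr,o[:2],.052)[:2],'rect',[np.round(onz(fr,p,.06)[:2],3).tolist() for p in cv2.boxPoints(o[7])])
    for o in obb(fr,c,'carton')[:1]: print(c,'carton',np.round(o[:7],1),onz(fr,o[:2],.1))
E
python3 - <<'E'
import cv2
a=cv2.imread('pics/w1.png')[130:300,40:480];cv2.imwrite('pics/w1c.png',cv2.resize(a,None,fx=1.8,fy=1.8,interpolation=2))
E
```

```text
lipR [ 0.486 -0.24   0.037]
lipR [0.492 0.132 0.037]
lipF [ 0.623 -0.265  0.037]
lipF [0.627 0.141 0.037]
front top [0.48  0.142 0.062] [0.639 0.152 0.062]
bar [0.511 0.205 0.049] [0.613 0.205 0.049]
wrist [ 275.2  216.1  256.   294.   174.   254.  2746. ] c@.052 [ 0.56  -0.003] rect [[0.508, -0.022], [0.508, 0.02], [0.605, 0.019], [0.606, -0.026]]
wrist [ 344.5  210.9  327.   363.   173.   252.  2593. ] c@.052 [0.554 0.079] rect [[0.507, 0.057], [0.507, 0.097], [0.603, 0.102], [0.603, 0.059]]
wrist [ 197.3  218.3  169.   224.   191.   247.  2442. ] c@.052 [ 0.564 -0.096] rect [[0.528, -0.123], [0.528, -0.06], [0.597, -0.064], [0.598, -0.131]]
wrist [ 241.2   55.5  199.   282.    19.    89.  3294. ] c@.052 [ 0.382 -0.035] rect [[0.384, -0.086], [0.345, -0.01], [0.384, 0.013], [0.425, -0.065]]
wrist carton [ 197.   217.9  168.   224.   191.   246.  2493. ] [ 0.547 -0.079  0.1  ]
top [339.6 188.7 336.  342.  180.  199.   76. ] c@.052 [ 0.576 -0.019] rect [[0.603, -0.007], [0.606, -0.022], [0.542, -0.035], [0.539, -0.019]]
top [361.2 193.8 356.  367.  188.  199.  133. ] c@.052 [ 0.556 -0.092] rect [[0.576, -0.074], [0.575, -0.111], [0.538, -0.11], [0.539, -0.073]]
top [352.9 244.6 346.  361.  237.  253.  160. ] c@.052 [ 0.386 -0.058] rect [[0.393, -0.027], [0.415, -0.074], [0.379, -0.091], [0.357, -0.043]]
top [382.7 154.8 375.  390.  147.  163.  190. ] c@.052 [ 0.687 -0.169] rect [[0.67, -0.138], [0.718, -0.158], [0.702, -0.198], [0.654, -0.178]]
top carton [387.  194.5 380.  394.  187.  202.  221. ] [ 0.548 -0.172  0.1  ]
```

```bash
python3 -c "
from h import *
st(); Ry=lambda a:Ro.from_euler('y',a,degrees=True)
go([.557,-.002,.22],Ry(60)*down(0)); go([.557,-.002,.22],Ry(-30)*down(0),np.array([.557,-.002,.22]),Ry(60)*down(0))"
```

```text
3.7 tcp [0.499 0.041 0.3  ] x [-1.    -0.002 -0.   ] y [-0.002  1.     0.   ] z [ 0.  0. -1.] j [-0.557  0.13   0.391  1.917 -0.056  1.104  1.428] F [-0.646 -0.478 -0.413] w 0.08562820236616818
offset [-0.1161, -0.0858, 0.1606] turn [-0.0004, 0.6981, 0.001] rows>= 7.0
offset [0.0, 0.0, 0.0] turn [0.0, -1.0472, 0.0] rows>= 11.0
```

Call:
carry_out(offset=[[-0.116,-0.086,0.16],[-0.116,-0.086,0.16],[-0.116,-0.086,0.16],[-0.116,-0.086,0.16],[-0.116,-0.086,0.16],[-0.116,-0.086,0.16],[-0.116,-0.086,0.16],[-0.116,-0.086,0.16]], turn=[[0,0.7,0],[0,0.7,0],[0,0.7,0],[0,0.7,0],[0,0.7,0],[0,0.7,0],[0,0.7,0],[0,0.7,0]], hand=0.3)

```text
clock: 4.5
tcp_pos: [0.5636, -0.0068, 0.2521]
orientation: [-0.065, -2.321, 0.048]
contact_force: [2.5, -3.6, 3.2]
grip_width: 0.0599
```

```bash
python3 -c "
from h import *
st()"
```

```text
4.5 tcp [ 0.564 -0.007  0.252] x [-0.682  0.063  0.729] y [ 0.032  0.998 -0.056] z [-0.731 -0.014 -0.682] j [-0.327  0.792  0.446  1.319 -0.212  1.916  1.665] F [ 2.485 -3.575  3.164] w 0.05986214867570846
```

```bash
cat >> h.py <<'E'
def Ry(a): return Ro.from_euler('y',a,degrees=True)
def gp(g,R): return np.array(g)+.005*R.apply([0,0,1])
def gog(g,a,yaw=0,**k): R=Ry(a)*down(yaw); go(gp(g,R),R,**k)
E
python3 -c "
from h import *
gog([.563,-.002,.15],-40)"
```

```text
offset [-0.1574, 0.0216, 0.1407] turn [-0.0394, -1.0114, -0.0261] rows>= 11.0
```

Call:
carry_out(offset=[[-0.1,0.02,0.09],[-0.1,0.02,0.09],[-0.1,0.02,0.09],[-0.1,0.02,0.09],[-0.1,0.02,0.09],[-0.1,0.02,0.09],[-0.1,0.02,0.09],[-0.1,0.02,0.09]], turn=[[0,-1,0],[0,-1,0],[0,-1,0],[0,-1,0],[0,-1,0],[0,-1,0],[0,-1,0],[0,-1,0]])

```text
clock: 5.3
tcp_pos: [0.557, 0.0099, 0.181]
orientation: [0.031, 2.776, -0.013]
contact_force: [0.4, -1.0, 0.7]
grip_width: 0.0594
```

```bash
python3 -c "
from h import *
st();gog([.563,-.002,.15],-40)"
```

```text
5.3 tcp [0.557 0.01  0.181] x [-0.934  0.02  -0.357] y [ 0.023  1.    -0.005] z [ 0.357 -0.013 -0.934] j [-0.558  0.224  0.443  2.19  -0.083  0.388  1.477] F [ 0.431 -0.962  0.747] w 0.05935434633063367
offset [0.0073, -0.0229, 0.072] turn [-0.011, -0.2219, -0.0118] rows>= 3.0
```

Call:
carry_out(offset=[[0.007,-0.023,0.1],[0.007,-0.023,0.1],[0.007,-0.023,0.1],[0.007,-0.023,0.1],[0.007,-0.023,0.1],[0.007,-0.023,0.1]], turn=[[0,-0.22,0],[0,-0.22,0],[0,-0.22,0],[0,-0.22,0],[0,-0.22,0],[0,-0.22,0]])

```text
clock: 5.9
tcp_pos: [0.5747, -0.0172, 0.1565]
orientation: [0.005, 2.611, 0.072]
contact_force: [0.8, -1.2, -0.2]
grip_width: 0.0597
```

```bash
python3 - <<'E'
from h import *
st();gog([.563,-.002,.1],-40)
f=grab('wrist'); save(f,'w2')
for d in look_for('bottle_b','wrist'): print(round(d['score'],2),w(f,d['xyz']))
E
```

```text
5.9 tcp [ 0.575 -0.017  0.157] x [-0.863  0.018 -0.505] y [-0.01   0.999  0.053] z [ 0.505  0.051 -0.861] j [-0.556  0.291  0.567  2.291 -1.237  0.19   2.698] F [ 0.797 -1.151 -0.18 ] w 0.05971740049956625
offset [0.0763, 0.0241, 0.0969] turn [0.0326, -0.112, -0.0146] rows>= 2.0
0.85 [ 0.543 -0.079  0.092]
0.8 [ 0.55  -0.005  0.061]
0.61 [ 0.676 -0.161  0.061]
0.56 [0.542 0.074 0.063]
```

View pics/w2.png

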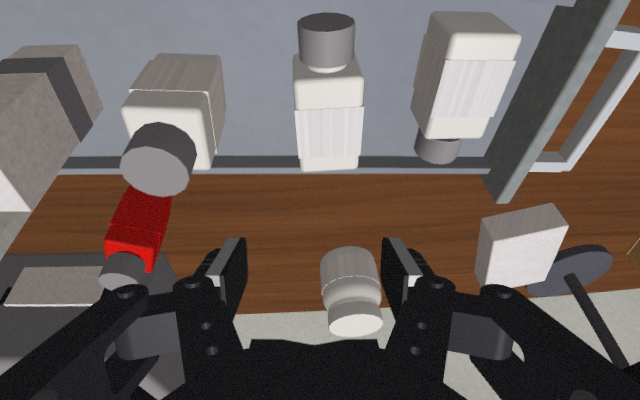

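Wrist view: the cap −x bottle lies at px (328,95), aligned with the jaws, and the jaws are clear of its neighbours. A tilt of −30° sits near the wrist singularity, so I'll grasp at −20°.

```bash
python3 - <<'E'
from h import *
gog([.563,-.004,.12],-20)
E
```

```text
offset [0.0612, -0.0037, 0.0614] turn [0.0409, 0.1203, 0.0038] rows>= 2.0
```

Call:
carry_out(offset=[[0.061,-0.004,0.061],[0.061,-0.004,0.061],[0.061,-0.004,0.061],[0.061,-0.004,0.061],[0.061,-0.004,0.061],[0.061,-0.004,0.061]], turn=[[0.04,0.12,0.004],[0.04,0.12,0.004],[0.04,0.12,0.004],[0.04,0.12,0.004],[0.04,0.12,0.004],[0.04,0.12,0.004]])

```text
clock: 6.6
tcp_pos: [0.5645, -0.0029, 0.1159]
orientation: [-0.004, 2.791, 0.005]
contact_force: [0.8, -0.1, -0.1]
grip_width: 0.0597
```

```bash
python3 - <<'E'
from h import *
st();gog([.563,-.004,.048],-20)
E
```

```text
6.6 tcp [ 0.564 -0.003  0.116] x [-0.939 -0.002 -0.343] y [-0.003  1.     0.003] z [ 0.343  0.004 -0.939] j [-0.775  0.458  0.808  2.227 -0.963  0.371  2.366] F [ 0.764 -0.053 -0.111] w 0.05966796524509282
offset [0.0494, -0.0027, 0.1366] turn [0.0027, 0.0008, 0.0014] rows>= 2.0
```

Call:
carry_out(offset=[[0.025,-0.002,0.07],[0.049,-0.003,0.1],[0.049,-0.003,0.125],[0.049,-0.003,0.137],[0.049,-0.003,0.137],[0.049,-0.003,0.137]], turn=[[0,0,0],[0,0,0],[0,0,0],[0,0,0],[0,0,0],[0,0,0]])

```text
clock: 7.2
tcp_pos: [0.5652, -0.0045, 0.0434]
orientation: [-0.004, 2.791, 0.004]
contact_force: [0.2, -0.5, 0.1]
grip_width: 0.0599
```

```bash
python3 - <<'E'
from h import *
st()
f=grab('wrist'); save(f,'w3')
E
```

```text
7.2 tcp [ 0.565 -0.005  0.043] x [-0.939 -0.002 -0.343] y [-0.003  1.     0.002] z [ 0.343  0.003 -0.939] j [-0.496  0.538  0.459  2.241 -1.287  0.193  2.686] F [ 0.172 -0.502  0.112] w 0.05994914479553255
```

View pics/w3.png

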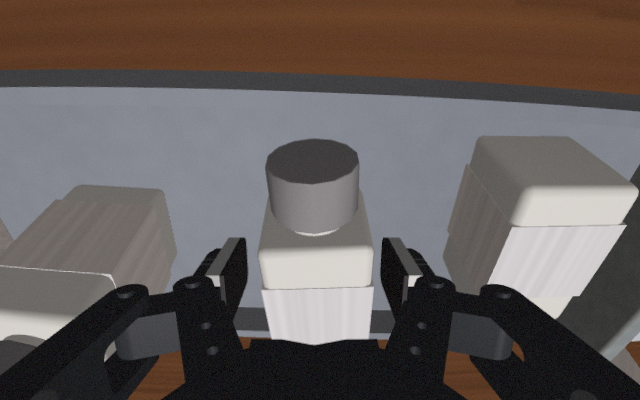

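The bottle sits centred between the open jaws (px ~318, pads at 240 and 390). I'm closing on it now.

Call:
carry_out(offset=[[0,0,0],[0,0,0],[0,0,0],[0,0,0],[0,0,0]], turn=[[0,0,0],[0,0,0],[0,0,0],[0,0,0],[0,0,0]], hand=1, force=30)

```text
clock: 7.75
tcp_pos: [0.5654, -0.0039, 0.0436]
orientation: [-0.006, 2.791, 0.004]
contact_force: [-2.3, 0.3, 5.2]
grip_width: 0.04
```

Call:
carry_out(offset=[[-0.027,0,-0.075],[-0.054,0,-0.15],[-0.069,0,-0.188],[-0.069,0,-0.188]], turn=[[0,0,0],[0,0,0],[0,0,0],[0,0,0]])

```text
clock: 8.15
tcp_pos: [0.567, -0.0037, 0.1456]
orientation: [-0.007, 2.788, 0.004]
contact_force: [1.2, 0.6, -0.7]
grip_width: 0.0396
```

```bash
python3 - <<'E'
from h import *
st();gog([.563,-.004,.145],30)
E
```

```text
8.15 tcp [ 0.567 -0.004  0.146] x [-0.938 -0.004 -0.346] y [-0.005  1.     0.002] z [ 0.346  0.004 -0.938] j [-0.887  0.443  0.955  2.209 -0.901  0.446  2.315] F [ 1.248  0.567 -0.711] w 0.03962773703436982
offset [0.0156, -0.0006, 0.0047] turn [0.001, 0.585, 0.0036] rows>= 6.0
```

Call:
carry_out(offset=[[0.016,0,0],[0.016,0,0],[0.016,0,0],[0.016,0,0],[0.016,0,0],[0.016,0,0],[0.016,0,0],[0.016,0,0]], turn=[[0,0.585,0],[0,0.585,0],[0,0.585,0],[0,0.585,0],[0,0.585,0],[0,0.585,0],[0,0.585,0],[0,0.585,0]])

```text
clock: 8.95
tcp_pos: [0.5576, -0.0046, 0.1385]
orientation: [0.005, -2.614, -0.001]
contact_force: [0.1, 0.0, -2.1]
grip_width: 0.0397
```

```bash
python3 - <<'E'
from h import *
st();gog([.563,-.004,.11],60)
E
```

```text
8.95 tcp [ 0.558 -0.005  0.139] x [-0.864 -0.004  0.504] y [-0.004  1.     0.002] z [-0.504  0.    -0.864] j [-0.637  0.909  0.933  1.603 -0.554  1.526  2.035] F [ 0.136  0.016 -2.125] w 0.03970591864481686
offset [-0.0331, 0.0011, 0.0525] turn [-0.0007, 0.3463, 0.0027] rows>= 4.0
```

Call:
carry_out(offset=[[-0.033,0,0.04],[-0.033,0,0.04],[-0.033,0,0.04],[-0.033,0,0.04],[-0.033,0,0.04],[-0.033,0,0.04],[-0.033,0,0.04]], turn=[[0,0.346,0],[0,0.346,0],[0,0.346,0],[0,0.346,0],[0,0.346,0],[0,0.346,0],[0,0.346,0]])

```text
clock: 9.65
tcp_pos: [0.5573, -0.004, 0.1131]
orientation: [0.007, -2.106, -0.005]
contact_force: [0.6, -0.4, -1.0]
grip_width: 0.0396
```

```bash
python3 - <<'E'
from h import *
st()
f=grab('side'); s=cv2.resize(f['pixels'][130:330,200:460,::-1],None,fx=3,fy=3); cv2.imwrite('pics/s4.png',s)
E
```

```text
9.65 tcp [ 0.557 -0.004  0.113] x [-0.51  -0.007  0.86 ] y [-0.003  1.     0.006] z [-0.86   0.001 -0.51 ] j [-0.132  1.017  0.114  1.254 -0.119  1.913  1.585] F [ 0.636 -0.442 -1.01 ] w 0.03956624065834931
```

View pics/s4.png

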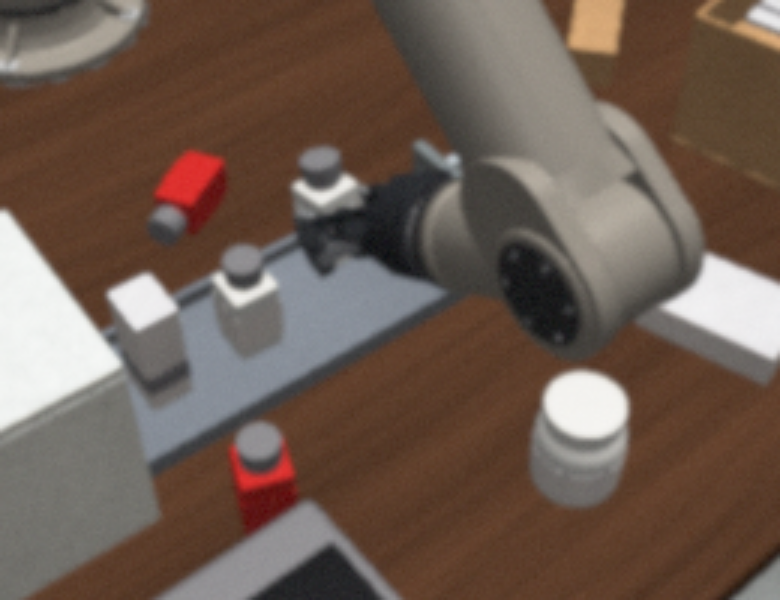

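Side view: the held bottle is near upright, its cap at crop px (320,165), over its slot, and bottle_c and the carton are untouched. I'm lowering it.

```bash
python3 - <<'E'
from h import *
R=Ro.from_rotvec(r.get_obs()['orientation'])
go([.552,-.004,.075],R);go([.552,-.004,.064],R);go([.558,-.004,.06],R)
E
```

```text
offset [-0.0597, 0.0001, 0.0471] turn [0.0, 0.0, 0.0] rows>= 1.0
offset [-0.0787, 0.0, 0.0583] turn [0.0, 0.0, 0.0] rows>= 1.0
offset [-0.0917, -0.0, 0.0521] turn [0.0, 0.0, 0.0] rows>= 2.0
```

Call:
carry_out(offset=[[-0.03,0,0.024],[-0.06,0,0.047],[-0.068,0,0.052],[-0.079,0,0.058],[-0.079,0,0.058],[-0.079,0,0.058]], turn=[[0,0,0],[0,0,0],[0,0,0],[0,0,0],[0,0,0],[0,0,0]])

```text
clock: 10.3
tcp_pos: [0.5512, -0.0037, 0.0645]
orientation: [0.005, -2.096, 0.002]
contact_force: [-2.2, -0.1, 10.4]
grip_width: 0.0395
```

```bash
python3 - <<'E'
from h import *
st()
R=Ro.from_rotvec(r.get_obs()['orientation'])
go([.558,-.004,.06],R)
E
```

```text
10.3 tcp [ 0.551 -0.004  0.064] x [-0.501 -0.003  0.865] y [-0.005  1.     0.001] z [-0.865 -0.004 -0.501] j [-0.136  1.078  0.116  1.26  -0.122  1.857  1.587] F [-2.19  -0.128 10.367] w 0.039464379948113984
offset [-0.0145, -0.0006, -0.0073] turn [0.0, 0.0, 0.0] rows>= 1.0
```

Call:
carry_out(offset=[[-0.007,0,-0.004],[-0.013,0,-0.007],[-0.013,0,-0.007],[-0.013,0,-0.007]], turn=[[0,0.06,0],[0,0.11,0],[0,0.11,0],[0,0.11,0]])

```text
clock: 10.7
tcp_pos: [0.5711, 0.0082, 0.0664]
orientation: [0.045, -2.09, 0.034]
contact_force: [-5.6, -2.8, -24.1]
grip_width: 0.0396
```

```bash
python3 - <<'E'
from h import *
st()
E
```

```text
10.7 tcp [0.571 0.008 0.066] x [-0.497 -0.018  0.868] y [-0.046  0.999 -0.005] z [-0.867 -0.043 -0.497] j [-0.055  1.104 -0.085  1.178 -0.001  1.911  1.476] F [ -5.615  -2.832 -24.053] w 0.039579619027533486
```

```bash
python3 - <<'E'
from h import *
st()
R=Ry(58)*down(0)
# relative to likely commanded pose
Rc=Ro.from_rotvec([.005,-2.096,.002]); P=np.array([.551,-.004,.064])+Rc.apply(np.array([-.013,0,-.007])*.5); Rc=Rc*Ro.from_rotvec([0,.165,0])
print(P); go([.557,-.004,.063],R,P,Rc); go([.557,-.004,.063],R)
E
```

```text
10.7 tcp [0.571 0.008 0.066] x [-0.497 -0.018  0.868] y [-0.046  0.999 -0.005] z [-0.867 -0.043 -0.497] j [-0.055  1.104 -0.085  1.178 -0.001  1.911  1.476] F [ -5.615  -2.832 -24.053] w 0.039579619027533486
[ 0.557 -0.004  0.06 ]
offset [0.0056, -0.0001, -0.0015] turn [-0.0025, -0.1322, 0.0017] rows>= 2.0
offset [0.0086, -0.0229, 0.0289] turn [-0.0283, -0.0256, 0.0127] rows>= 1.0
```

Call:
carry_out(offset=[[0.009,-0.023,0.025],[0.009,-0.023,0.029],[0.009,-0.023,0.029],[0.009,-0.023,0.029]], turn=[[-0.028,-0.026,0.013],[-0.028,-0.026,0.013],[-0.028,-0.026,0.013],[-0.028,-0.026,0.013]])

```text
clock: 11.1
tcp_pos: [0.5773, 0.0002, 0.1051]
orientation: [0.006, -2.209, -0.007]
contact_force: [-0.2, 0.1, -0.2]
grip_width: 0.0396
```

```bash
python3 - <<'E'
from h import *
st(); go([.557,-.004,.064],Ry(58)*down(0))
f=grab('side'); s=cv2.resize(f['pixels'][150:300,220:400,::-1],None,fx=4,fy=4,interpolation=2); cv2.imwrite('pics/s5.png',s)
E
```

```text
11.1 tcp [0.577 0.    0.105] x [-0.596 -0.007  0.803] y [-0.002  1.     0.007] z [-0.803  0.002 -0.596] j [-0.027  0.995 -0.088  1.236 -0.019  1.841  1.469] F [-0.155  0.128 -0.247] w 0.03964041637064213
offset [-0.0416, -0.0089, 0.0816] turn [0.0014, 0.0534, 0.0048] rows>= 1.0
```

View pics/s5.png

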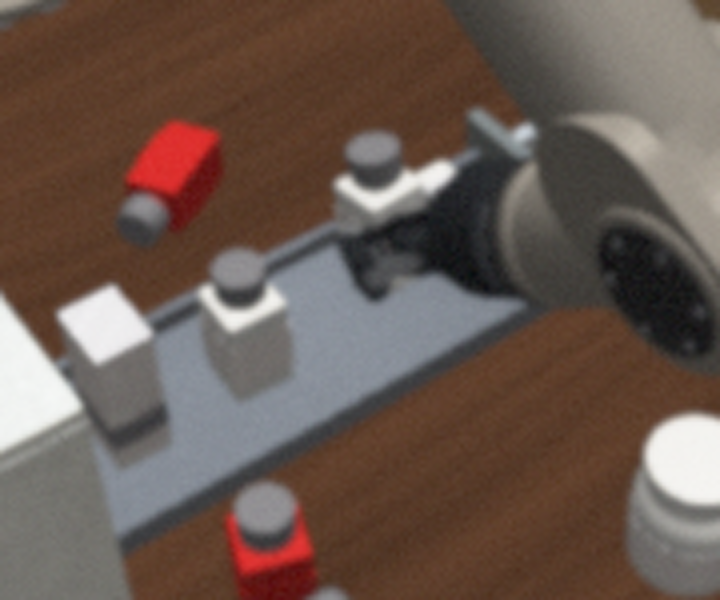

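Side view: the bottle is held clear of the floor and close to upright, with its cap at crop px (372,155). I'm re-lowering at a tilt the arm can reach.

Call:
carry_out(offset=[[-0.02,-0.009,0.02],[-0.035,-0.009,0.05],[-0.035,-0.009,0.055],[-0.035,-0.009,0.055],[-0.035,-0.009,0.055]], turn=[[0,0.04,0],[0,0.04,0],[0,0.04,0.005],[0,0.04,0.005],[0,0.04,0.005]])

```text
clock: 11.65
tcp_pos: [0.5661, -0.0043, 0.0745]
orientation: [-0.002, -2.15, -0.003]
contact_force: [-1.1, 0.6, -1.1]
grip_width: 0.0398
```

```bash
python3 - <<'E'
from h import *
st(); R=Ro.from_rotvec(r.get_obs()['orientation']); go([.554,-.004,.065],R);go([.554,-.004,.062],R)
E
```

```text
11.65 tcp [ 0.566 -0.004  0.074] x [-0.547  0.     0.837] y [0.003 1.    0.001] z [-0.837  0.003 -0.547] j [-0.025  1.051 -0.081  1.235 -0.02   1.846  1.47 ] F [-1.085  0.604 -1.133] w 0.039778822048415374
offset [-0.0027, 0.0005, 0.0306] turn [0.0, 0.0, 0.0] rows>= 1.0
offset [-0.0077, 0.0005, 0.0338] turn [0.0, 0.0, 0.0] rows>= 1.0
```

Call:
carry_out(offset=[[-0.001,0,0.015],[-0.003,0,0.03],[-0.003,0,0.03],[-0.003,0,0.03],[-0.005,0,0.032],[-0.005,0,0.032]], turn=[[0,0,0],[0,0,0],[0,0,0],[0,0,0],[0,0,0],[0,0,0]])

```text
clock: 12.25
tcp_pos: [0.5533, -0.0046, 0.062]
orientation: [-0.003, -2.148, -0.003]
contact_force: [0.1, -0.3, -1.5]
grip_width: 0.0398
```

```bash
python3 - <<'E'
from h import *
st()
E
```

```text
12.25 tcp [ 0.553 -0.005  0.062] x [-0.545  0.001  0.838] y [0.003 1.    0.001] z [-0.838  0.003 -0.545] j [-0.023  1.05  -0.083  1.274 -0.019  1.81   1.47 ] F [ 0.119 -0.338 -1.49 ] w 0.039783838663777014
```

Call:
carry_out(offset=[[-0.0017,0,0.0011],[-0.0034,0,0.0022],[-0.0034,0,0.0022],[-0.0034,0,0.0022]], turn=[[0,0,0],[0,0,0],[0,0,0],[0,0,0]])

```text
clock: 12.65
tcp_pos: [0.5532, -0.0046, 0.0601]
orientation: [-0.003, -2.147, -0.003]
contact_force: [-0.5, -0.3, -2.0]
grip_width: 0.0395
```

Call:
carry_out(offset=[[-0.0017,0,0.0011],[-0.0034,0,0.0022],[-0.0034,0,0.0022],[-0.0034,0,0.0022]], turn=[[0,0,0],[0,0,0],[0,0,0],[0,0,0]])

```text
clock: 13.05
tcp_pos: [0.5533, -0.0046, 0.0588]
orientation: [-0.003, -2.147, -0.003]
contact_force: [1.8, 0.2, 5.6]
grip_width: 0.0395
```

Call:
carry_out(offset=[[0,0,0],[0,0,0],[0,0,0],[0,0,0]], turn=[[0,0,0],[0,0,0],[0,0,0],[0,0,0]], hand=0.3)

```text
clock: 13.45
tcp_pos: [0.5531, -0.0046, 0.0578]
orientation: [-0.003, -2.147, -0.003]
contact_force: [0.5, -0.1, -0.0]
grip_width: 0.06
```

Call:
carry_out(offset=[[0,0,-0.05],[0,0,-0.12],[0,0,-0.2],[0,0,-0.26],[0,0,-0.26],[0,0,-0.26]], turn=[[0,0,0],[0,0,0],[0,0,0],[0,0,0],[0,0,0],[0,0,0]])

```text
clock: 14.05
tcp_pos: [0.6814, 0.0047, 0.1896]
orientation: [-0.014, -2.426, -0.083]
contact_force: [-0.9, 4.0, -10.2]
grip_width: 0.0593
```

```bash
python3 - <<'E'
from h import *
st()
f=grab('wrist'); save(f,'w6')
for q in ('bottle_a','carton'):
  for d in look_for(q,'wrist'): print(q,round(d['score'],2),w(f,d['xyz']))
E
```

```text
14.05 tcp [0.681 0.005 0.19 ] x [-0.756 -0.012  0.655] y [0.033 0.998 0.056] z [-0.654  0.064 -0.754] j [-0.173  0.975  0.272  0.997 -0.259  1.914  1.631] F [ -0.896   3.992 -10.188] w 0.05926241444334624
bottle_a 0.93 [ 0.57  -0.082  0.093]
bottle_a 0.77 [0.563 0.073 0.064]
bottle_a 0.76 [ 0.687 -0.168  0.094]
bottle_a 0.64 [ 0.387 -0.037  0.035]
bottle_a 0.62 [ 0.572 -0.005  0.089]
carton 0.89 [ 0.562 -0.167  0.1  ]
carton 0.27 [ 0.578 -0.045  0.026]
```

View pics/w6.png

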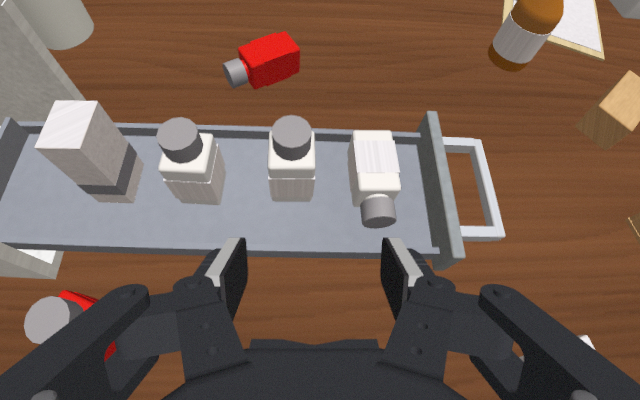

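Wrist view: bottle_b now stands in line, at px (292,160) between bottle_c (188,165) and the last lying bottle (378,180). For bottle_a I'll grasp with the hand yawed 180°, lift, yaw back and tilt the same way.

```bash
python3 - <<'E'
from h import *
D=np.deg2rad; P=np.array([.56,.077,.24])
go(P,down(D(-50)))
go(P,down(D(-120)),P,down(D(-50)))
E
```

```text
offset [0.2511, 0.1535, 0.0654] turn [-0.195, -0.4752, 0.5268] rows>= 8.0
offset [0.0, 0.0, 0.0] turn [0.0, 0.0, 0.8145] rows>= 9.0
```

Call:
carry_out(offset=[[0.25,0.15,0.065],[0.25,0.15,0.065],[0.25,0.15,0.065],[0.25,0.15,0.065],[0.25,0.15,0.065],[0.25,0.15,0.065],[0.25,0.15,0.065],[0.25,0.15,0.065]], turn=[[-0.195,-0.475,0.527],[-0.195,-0.475,0.527],[-0.195,-0.475,0.527],[-0.195,-0.475,0.527],[-0.195,-0.475,0.527],[-0.195,-0.475,0.527],[-0.195,-0.475,0.527],[-0.195,-0.475,0.527]])

```text
clock: 15.0
tcp_pos: [0.561, 0.0718, 0.2455]
orientation: [1.335, 2.83, 0.011]
contact_force: [0.2, 0.8, 0.3]
grip_width: 0.0599
```

Call:
carry_out(offset=[[0,0,0],[0,0,0],[0,0,0],[0,0,0],[0,0,0],[0,0,0],[0,0,0],[0,0,0]], turn=[[0,0,0.8],[0,0,0.8],[0,0,0.8],[0,0,0.8],[0,0,0.8],[0,0,0.8],[0,0,0.8],[0,0,0.8]])

```text
clock: 15.8
tcp_pos: [0.562, 0.0713, 0.2452]
orientation: [2.71, 1.581, 0.016]
contact_force: [0.3, -0.6, 0.5]
grip_width: 0.0597
```

```bash
python3 - <<'E'
from h import *
st()
gog([.555,.077,.14],28,np.pi)
E
```

```text
15.8 tcp [0.562 0.071 0.245] x [0.492 0.87  0.007] y [ 0.87  -0.492  0.009] z [ 0.011  0.002 -1.   ] j [-0.898  0.386  0.857  1.869 -0.34   1.028 -0.416] F [ 0.254 -0.571  0.482] w 0.05968466850022664
offset [-0.0008, -0.0237, 0.2191] turn [0.1747, -0.302, 0.6891] rows>= 8.0
```

Call:
carry_out(offset=[[-0.008,-0.02,0.21],[-0.008,-0.02,0.21],[-0.008,-0.02,0.21],[-0.008,-0.02,0.21],[-0.008,-0.02,0.21],[-0.008,-0.02,0.21],[-0.008,-0.02,0.21],[-0.008,-0.02,0.21]], turn=[[0.175,-0.302,0.689],[0.175,-0.302,0.689],[0.175,-0.302,0.689],[0.175,-0.302,0.689],[0.175,-0.302,0.689],[0.175,-0.302,0.689],[0.175,-0.302,0.689],[0.175,-0.302,0.689]])

```text
clock: 16.6
tcp_pos: [0.5531, 0.074, 0.1407]
orientation: [3.043, 0.004, -0.761]
contact_force: [-0.3, -0.2, -0.7]
grip_width: 0.0599
```

```bash
python3 - <<'E'
from h import *
st()
f=grab('wrist'); save(f,'w7')
for d in look_for('bottle_a','wrist'): print(round(d['score'],2),w(f,d['xyz']))
for d in outline_of('bottle_a','wrist'):
    ys,xs=np.nonzero(d['region']); rc=cv2.minAreaRect(np.c_[xs,ys].astype(np.float32))
    print(round(d['score'],2),[np.round(onz(f,p,.06)[:2],3).tolist() for p in cv2.boxPoints(rc)])
gog([.548,.077,.048],28,np.pi)
E
```

```text
16.6 tcp [0.553 0.074 0.141] x [ 0.882  0.001 -0.471] y [ 0.004 -1.     0.005] z [-0.471 -0.006 -0.882] j [-0.765  0.886  0.941  1.629 -0.604  1.508 -1.205] F [-0.288 -0.15  -0.657] w 0.05988864342729169
0.8 [0.571 0.077 0.064]
0.72 [0.573 0.004 0.089]
0.62 [ 0.399 -0.051  0.026]
0.59 [ 0.566 -0.076  0.077]
0.74 [[0.591, 0.032], [0.596, -0.025], [0.476, -0.079], [0.47, 0.005]]
0.72 [[0.616, 0.093], [0.616, 0.059], [0.513, 0.052], [0.513, 0.1]]
0.68 [[0.545, -0.043], [0.605, -0.049], [0.56, -0.168], [0.467, -0.193]]
0.67 [[0.42, 0.02], [0.479, 0.026], [0.472, -0.051], [0.409, -0.071]]
offset [0.0773, -0.0071, 0.1767] turn [0.0047, -0.0005, 0.0057] rows>= 2.0
```

View pics/w7.png

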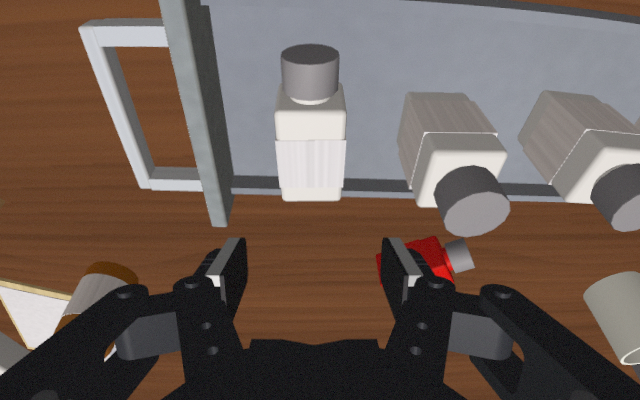

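Wrist view: bottle_a lies at px (311,150), aligned with the yawed jaws, cap end farther out. I'm descending to grasp it.

Call:
carry_out(offset=[[0.04,-0.006,0.08],[0.08,-0.006,0.13],[0.081,-0.006,0.16],[0.081,-0.006,0.175],[0.081,-0.006,0.175],[0.081,-0.006,0.175]], turn=[[0,0,0.005],[0,0,0.005],[0,0,0.005],[0,0,0.005],[0,0,0.005],[0,0,0.005]])

```text
clock: 17.35
tcp_pos: [0.5474, 0.0789, 0.0435]
orientation: [3.044, 0.009, -0.759]
contact_force: [0.2, -0.4, 0.5]
grip_width: 0.0597
```

Call:
carry_out(offset=[[0,0,0],[0,0,0],[0,0,0],[0,0,0],[0,0,0]], turn=[[0,0,0],[0,0,0],[0,0,0],[0,0,0],[0,0,0]], hand=1, force=30)

```text
clock: 17.85
tcp_pos: [0.5476, 0.0788, 0.0432]
orientation: [3.044, 0.009, -0.76]
contact_force: [0.1, -0.9, 6.5]
grip_width: 0.0399
```

```bash
python3 - <<'E'
from h import *
st()
D=np.deg2rad
go([.545,.077,.20],Ry(0)*down(np.pi))
R=down(np.pi);P=np.array([.545,.077,.24]);go([.545,.077,.24],down(D(90)),P,R)
E
```

```text
17.85 tcp [0.548 0.079 0.043] x [ 0.883  0.004 -0.47 ] y [ 0.006 -1.     0.003] z [-0.47  -0.006 -0.883] j [-0.74   0.997  0.865  1.671 -0.687  1.373 -1.17 ] F [ 0.064 -0.851  6.481] w 0.03985781183961556
offset [-0.1521, 0.0045, -0.2742] turn [0.0029, 0.3263, 0.0038] rows>= 4.0
offset [0.0, 0.0, 0.0] turn [0.0, 0.0, 1.0472] rows>= 11.0
```

Call:
carry_out(offset=[[-0.04,0,-0.08],[-0.08,0.002,-0.15],[-0.13,0.004,-0.24],[-0.17,0.004,-0.32],[-0.17,0.004,-0.32],[-0.17,0.004,-0.32],[-0.17,0.004,-0.32]], turn=[[0,0,0],[0,0,0],[0,0.1,0],[0,0.2,0],[0,0.326,0],[0,0.326,0],[0,0.326,0]])

```text
clock: 18.55
tcp_pos: [0.5456, 0.0782, 0.2235]
orientation: [3.142, 0.01, -0.004]
contact_force: [-1.2, 0.3, -2.0]
grip_width: 0.0396
```

Call:
carry_out(offset=[[0,0,0],[0,0,0],[0,0,0],[0,0,0],[0,0,0],[0,0,0],[0,0,0],[0,0,0]], turn=[[0,0,-0.8],[0,0,-0.8],[0,0,-0.8],[0,0,-0.8],[0,0,-0.8],[0,0,-0.8],[0,0,-0.8],[0,0,-0.8]])

```text
clock: 19.35
tcp_pos: [0.5477, 0.0774, 0.2228]
orientation: [2.581, 1.789, -0.008]
contact_force: [1.1, -0.3, -2.0]
grip_width: 0.04
```

Call:
carry_out(offset=[[0,0,0],[0,0,0],[0,0,0],[0,0,0],[0,0,0],[0,0,0],[0,0,0],[0,0,0]], turn=[[0,0,-0.8],[0,0,-0.8],[0,0,-0.8],[0,0,-0.8],[0,0,-0.8],[0,0,-0.8],[0,0,-0.8],[0,0,-0.8]])

```text
clock: 20.15
tcp_pos: [0.5476, 0.0772, 0.2226]
orientation: [-1.12, -2.933, 0.008]
contact_force: [0.6, -0.6, -1.7]
grip_width: 0.0398
```

```bash
python3 - <<'E'
from h import *
st()
gog([.563,.079,.16],30); 
R=Ry(30)*down(0); gog([.560,.079,.11],58,P0=gp([.563,.079,.16],R),R0=R)
E
```

```text
20.15 tcp [0.548 0.077 0.223] x [-0.745  0.667  0.   ] y [ 0.667  0.745 -0.006] z [-0.004 -0.004 -1.   ] j [-0.703  0.334  0.56   1.9   -0.209  0.97   0.793] F [ 0.63  -0.557 -1.686] w 0.039791199203840055
offset [-0.0168, 0.0206, 0.1338] turn [0.1239, 0.3317, -0.4761] rows>= 6.0
offset [-0.0401, 0.0, 0.0884] turn [0.0, 0.3258, 0.0] rows>= 4.0
```

Call:
carry_out(offset=[[-0.017,0.02,0.06],[-0.017,0.02,0.1],[-0.017,0.02,0.134],[-0.017,0.02,0.134],[-0.017,0.02,0.134],[-0.017,0.02,0.134],[-0.017,0.02,0.134],[-0.017,0.02,0.134]], turn=[[0.124,0.332,-0.476],[0.124,0.332,-0.476],[0.124,0.332,-0.476],[0.124,0.332,-0.476],[0.124,0.332,-0.476],[0.124,0.332,-0.476],[0.124,0.332,-0.476],[0.124,0.332,-0.476]])

```text
clock: 20.95
tcp_pos: [0.5605, 0.0787, 0.155]
orientation: [-0.011, -2.619, -0.003]
contact_force: [-0.7, 0.6, -1.9]
grip_width: 0.0397
```

Call:
carry_out(offset=[[-0.04,0,0.085],[-0.04,0,0.085],[-0.04,0,0.085],[-0.04,0,0.085],[-0.04,0,0.085],[-0.04,0,0.085],[-0.04,0,0.085]], turn=[[0,0.32,0],[0,0.32,0],[0,0.32,0],[0,0.32,0],[0,0.32,0],[0,0.32,0],[0,0.32,0]])

```text
clock: 21.65
tcp_pos: [0.5567, 0.0795, 0.1113]
orientation: [-0.005, -2.145, -0.005]
contact_force: [0.3, -0.6, -1.0]
grip_width: 0.0397
```

```bash
python3 - <<'E'
from h import *
st()
gog([.560,.079,.075],58);gog([.560,.079,.066],58)
E
```

```text
21.65 tcp [0.557 0.079 0.111] x [-0.543  0.002  0.84 ] y [0.006 1.    0.001] z [-0.84   0.005 -0.543] j [-0.313  1.016  0.262  1.273 -0.283  1.885  1.577] F [ 0.345 -0.605 -0.976] w 0.03968933386820457
offset [-0.0643, -0.0011, 0.0439] turn [0.0036, 0.0102, -0.0013] rows>= 1.0
offset [-0.0794, -0.0011, 0.0537] turn [0.0036, 0.0102, -0.0013] rows>= 1.0
```

Call:
carry_out(offset=[[-0.032,0,0.022],[-0.064,0,0.044],[-0.072,0,0.049],[-0.079,0,0.0535],[-0.079,0,0.0535],[-0.079,0,0.0535]], turn=[[0,0,0],[0,0,0],[0,0,0],[0,0,0],[0,0,0],[0,0,0]])

```text
clock: 22.25
tcp_pos: [0.5552, 0.0792, 0.0616]
orientation: [-0.005, -2.14, -0.004]
contact_force: [0.7, -0.1, -1.0]
grip_width: 0.0395
```

Call:
carry_out(offset=[[-0.0017,0,0.0011],[-0.0034,0,0.0022],[-0.0034,0,0.0022],[-0.0034,0,0.0022]], turn=[[0,0,0],[0,0,0],[0,0,0],[0,0,0]])

```text
clock: 22.65
tcp_pos: [0.5551, 0.0793, 0.0596]
orientation: [-0.005, -2.14, -0.004]
contact_force: [0.3, -0.3, -1.4]
grip_width: 0.0398
```

Call:
carry_out(offset=[[-0.0017,0,0.0011],[-0.0025,0,0.0016],[-0.0025,0,0.0016],[-0.0025,0,0.0016]], turn=[[0,0,0],[0,0,0],[0,0,0],[0,0,0]])

```text
clock: 23.05
tcp_pos: [0.555, 0.0793, 0.0582]
orientation: [-0.005, -2.139, -0.004]
contact_force: [0.5, -0.4, -0.1]
grip_width: 0.0401
```

Call:
carry_out(offset=[[-0.0017,0,0.0011],[-0.0025,0,0.0016],[-0.0025,0,0.0016],[-0.0025,0,0.0016]], turn=[[0,0,0],[0,0,0],[0,0,0],[0,0,0]])

```text
clock: 23.45
tcp_pos: [0.5551, 0.0793, 0.058]
orientation: [-0.005, -2.138, -0.004]
contact_force: [1.9, 0.1, 7.6]
grip_width: 0.0397
```

Call:
carry_out(offset=[[0,0,0],[0,0,0],[0,0,0],[0,0,0]], turn=[[0,0,0],[0,0,0],[0,0,0],[0,0,0]], hand=0.3)

```text
clock: 23.85
tcp_pos: [0.5549, 0.0793, 0.0563]
orientation: [-0.005, -2.139, -0.004]
contact_force: [0.3, 0.4, -0.4]
grip_width: 0.06
```

Call:
carry_out(offset=[[0,0,-0.05],[0,0,-0.12],[0,0,-0.2],[0,0,-0.26],[0,0,-0.26],[0,0,-0.26]], turn=[[0,0,0],[0,0,0],[0,0,0],[0,0,0],[0,-0.1,0],[0,-0.1,0]])

```text
clock: 24.45
tcp_pos: [0.6584, 0.0775, 0.123]
orientation: [-0.008, -2.307, -0.007]
contact_force: [0.1, 0.5, 0.1]
grip_width: 0.0598
```

```bash
python3 - <<'E'
from h import *
st()
f=grab('wrist'); save(f,'w8')
for q in ('bottle_a','carton','tray_pull'):
  for d in look_for(q,'wrist'): print(q,round(d['score'],2),w(f,d['xyz']))
E
```

```text
24.45 tcp [0.658 0.077 0.123] x [-0.671  0.003  0.741] y [0.008 1.    0.003] z [-0.741  0.008 -0.671] j [-0.158  1.06   0.008  0.993 -0.134  1.915  1.424] F [0.076 0.471 0.078] w 0.05981006184382223
bottle_a 0.79 [ 0.567 -0.077  0.086]
bottle_a 0.75 [ 0.386 -0.033  0.031]
bottle_a 0.66 [ 0.571 -0.001  0.088]
bottle_a 0.55 [0.572 0.081 0.094]
bottle_a 0.45 [ 0.684 -0.144  0.006]
carton 0.59 [ 0.551 -0.16   0.055]
tray_pull 0.86 [0.588 0.03  0.019]
```

View pics/w8.png

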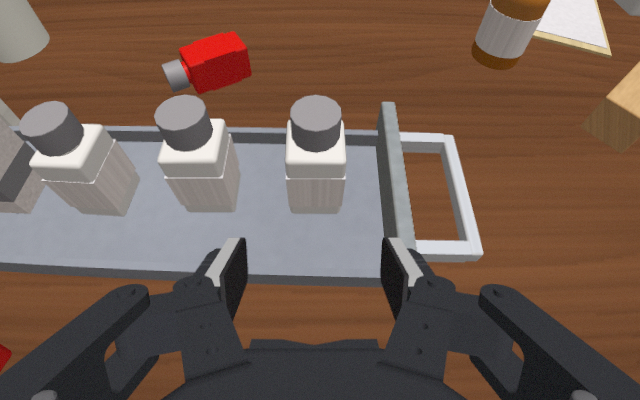

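Wrist view: all three bottles stand, at px (85,155), (205,155) and (317,155), with the carton at the left and the pull bar at (465,200). Next I measure the tray line and bar, then go round to the front.

```bash
python3 - <<'E'
from h import *
f=grab('wrist')
print('lipF inner/outer',[onz(f,p,.037)[:2] for p in ((20,262),(370,277))],'lipR',[onz(f,p,.037)[:2] for p in ((110,131),(370,132))])
print('bottoms',[onz(f,p,.022)[:2] for p in ((110,213),(205,210),(317,212))])
print('bar',[onz(f,p,.049)[:2] for p in ((453,135),(482,257))],'front',[onz(f,p,.062)[:2] for p in ((392,103),(412,245))])
u=grab('top'); print('unit',[onz(u,p,.18)[:2] for p in ((410,163),(409,221),(401,190))])
Rp=Ro.from_euler('x',-25,degrees=True)*down(0)
go([.65,.20,.2],Rp); go([.56,.255,.10],Rp,np.array([.65,.20,.2]),Rp); go([.56,.245,.05],Rp,np.array([.56,.255,.10]),Rp)
E
```

```text
lipF inner/outer [array([ 0.621, -0.134]), array([0.631, 0.117])] lipR [array([ 0.493, -0.107]), array([0.497, 0.13 ])]
bottoms [array([ 0.571, -0.088]), array([ 0.569, -0.009]), array([0.571, 0.082])]
bar [array([0.512, 0.198]), array([0.622, 0.192])] front [array([0.488, 0.147]), array([0.619, 0.141])]
unit [array([ 0.637, -0.236]), array([ 0.458, -0.226]), array([ 0.554, -0.205])]
offset [0.1255, 0.2427, -0.0951] turn [0.2761, -0.553, 0.119] rows>= 7.0
offset [0.18, 0.1842, 0.1348] turn [0.0, 0.0, 0.0] rows>= 3.0
offset [0.0, 0.0241, 0.0991] turn [0.0, 0.0, 0.0] rows>= 2.0
```

Call:
carry_out(offset=[[0.03,0.03,-0.1],[0.07,0.1,-0.1],[0.125,0.243,-0.095],[0.125,0.243,-0.095],[0.125,0.243,-0.095],[0.125,0.243,-0.095],[0.125,0.243,-0.095],[0.125,0.243,-0.095]], turn=[[0,0,0],[0.276,-0.553,0.119],[0.276,-0.553,0.119],[0.276,-0.553,0.119],[0.276,-0.553,0.119],[0.276,-0.553,0.119],[0.276,-0.553,0.119],[0.276,-0.553,0.119]], hand=1)

```text
clock: 25.55
tcp_pos: [0.647, 0.2041, 0.2001]
orientation: [-0.011, 3.066, -0.678]
contact_force: [-2.1, 0.2, -0.4]
grip_width: -0.0
```

```bash
python3 - <<'E'
from h import *
st()
Rp=Ro.from_euler('x',-25,degrees=True)*down(0)
go([.566,.255,.10],Rp); go([.566,.24,.05],Rp,np.array([.566,.255,.10]),Rp)
E
```

```text
25.55 tcp [0.647 0.204 0.2  ] x [-1.    -0.007  0.   ] y [-0.007  0.907 -0.422] z [ 0.003 -0.422 -0.907] j [-0.505  0.632 -0.092  1.471  0.43   1.317  0.824] F [-2.132  0.153 -0.375] w -7.383178938072984e-06
offset [0.1613, 0.1779, 0.1382] turn [0.0007, 0.0019, 0.0045] rows>= 3.0
offset [0.0, 0.0151, 0.1033] turn [0.0, 0.0, 0.0] rows>= 2.0
```

Call:
carry_out(offset=[[0.08,0.178,0.02],[0.161,0.178,0.138],[0.161,0.178,0.138],[0.161,0.178,0.138],[0.161,0.178,0.138]], turn=[[0,0,0],[0,0,0],[0,0,0],[0,0,0],[0,0,0]])

```text
clock: 26.05
tcp_pos: [0.5705, 0.2503, 0.0992]
orientation: [-0.002, -3.065, 0.681]
contact_force: [0.7, 0.4, 1.5]
grip_width: -0.0002
```

Call:
carry_out(offset=[[0,0.015,0.06],[0,0.015,0.103],[0,0.015,0.103],[0,0.015,0.103]], turn=[[0,0,0],[0,0,0],[0,0,0],[0,0,0]])

```text
clock: 26.45
tcp_pos: [0.5725, 0.2358, 0.0515]
orientation: [0.006, 3.065, -0.678]
contact_force: [-0.5, 0.9, 1.0]
grip_width: -0.0002
```

```bash
python3 - <<'E'
from h import *
st()
f=grab('wrist'); save(f,'w9')
R=Ro.from_rotvec(r.get_obs()['orientation'])
for k in (.01,.05,.06,.1): print(k,(R.inv().apply([-.035*k,-k,0])/.5).round(4))
E
```

```text
26.45 tcp [0.573 0.236 0.051] x [-1.     0.003 -0.003] y [ 0.004  0.907 -0.422] z [ 0.002 -0.422 -0.907] j [-0.592  0.738 -0.102  1.675  0.466  1.067  0.593] F [-0.522  0.905  1.002] w -0.000160713345493564
0.01 [ 0.001 -0.018  0.008]
0.05 [ 0.003 -0.091  0.042]
0.06 [ 0.004 -0.109  0.051]
0.1 [ 0.006 -0.181  0.084]
```

View pics/w9.png

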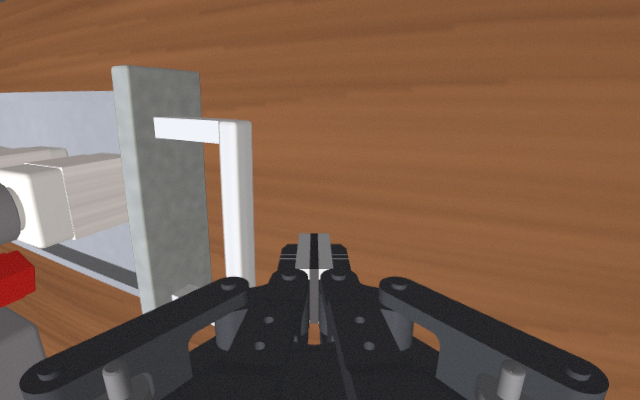

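Wrist view: the closed fingertips are at px (315,265), just outside the bar (235,200) and about mid-width. I'll push gently along the tray axis.

Call:
carry_out(offset=[[0.0002,-0.009,0.0042],[0.0004,-0.018,0.0084],[0.0008,-0.027,0.0126],[0.001,-0.036,0.0168],[0.0015,-0.045,0.021],[0.002,-0.054,0.025],[0.0022,-0.063,0.0294],[0.0025,-0.072,0.0336]], turn=[[0,0,0],[0,0,0],[0,0,0],[0,0,0],[0,0,0],[0,0,0],[0,0,0],[0,0,0]])

```text
clock: 27.3
tcp_pos: [0.5693, 0.1969, 0.0503]
orientation: [0.001, 3.066, -0.677]
contact_force: [-0.5, 1.1, 0.9]
grip_width: -0.0
```

Call:
carry_out(offset=[[0.0005,-0.013,0.006],[0.001,-0.027,0.0125],[0.0015,-0.0415,0.0193],[0.002,-0.056,0.026],[0.0025,-0.0705,0.0328],[0.003,-0.085,0.0395],[0.0035,-0.0995,0.0463],[0.004,-0.114,0.053]], turn=[[0,0,0],[0,0,0],[0,0,0],[0,0,0],[0,0,0],[0,0,0],[0,0,0],[0,0,0]])

```text
clock: 28.1
tcp_pos: [0.5672, 0.1332, 0.0502]
orientation: [0.002, 3.066, -0.679]
contact_force: [-1.0, 1.6, 0.3]
grip_width: 0.0001
```

```bash
python3 - <<'E'
from h import *
st()
f=grab('top')
for q in ('bottle_a','carton','tray_pull'):
  for d in look_for(q,'top'): print(q,round(d['score'],2),w(f,d['xyz']))
E
```

```text
28.1 tcp [0.567 0.133 0.05 ] x [-1.     0.001 -0.002] y [ 0.001  0.907 -0.422] z [ 0.001 -0.422 -0.907] j [-0.485  0.673 -0.071  1.818  0.515  0.957  0.659] F [-0.984  1.625  0.35 ] w 0.00011087291622060129
bottle_a 0.71 [ 0.55  -0.079  0.089]
bottle_a 0.71 [ 0.681 -0.167  0.069]
bottle_a 0.54 [ 0.378 -0.041  0.038]
bottle_a 0.52 [ 0.548 -0.163  0.091]
bottle_a 0.48 [0.55  0.006 0.088]
carton 0.65 [ 0.548 -0.237  0.09 ]
tray_pull 0.91 [ 0.554 -0.083  0.024]
```

Call:
carry_out(offset=[[0.0005,-0.0145,0.0067],[0.001,-0.029,0.0135],[0.0015,-0.0435,0.0202],[0.002,-0.058,0.027],[0.0025,-0.0725,0.0337],[0.003,-0.087,0.0405],[0.0035,-0.1015,0.0472],[0.004,-0.116,0.054]], turn=[[0,0,0],[0,0,0],[0,0,0],[0,0,0],[0,0,0],[0,0,0],[0,0,0],[0,0,0]])

```text
clock: 29.1
tcp_pos: [0.5652, 0.0692, 0.0502]
orientation: [0.002, 3.066, -0.679]
contact_force: [-0.2, 2.1, -0.7]
grip_width: -0.0003
```

Call:
carry_out(offset=[[0.0005,-0.0145,0.0067],[0.001,-0.029,0.0135],[0.0015,-0.0435,0.0202],[0.002,-0.058,0.027],[0.0025,-0.0725,0.0337],[0.003,-0.087,0.0405],[0.0035,-0.1015,0.0472],[0.004,-0.116,0.054]], turn=[[0,0,0],[0,0,0],[0,0,0],[0,0,0],[0,0,0],[0,0,0],[0,0,0],[0,0,0]])

```text
clock: 29.9
tcp_pos: [0.5631, 0.0052, 0.0503]
orientation: [0.001, 3.066, -0.679]
contact_force: [-0.9, 2.5, -0.1]
grip_width: 0.0001
```

Call:
carry_out(offset=[[0.0005,-0.0145,0.0067],[0.001,-0.029,0.0135],[0.0015,-0.0435,0.0202],[0.002,-0.058,0.027],[0.0025,-0.0725,0.0337],[0.003,-0.087,0.0405],[0.0035,-0.1015,0.0472],[0.004,-0.116,0.054]], turn=[[0,0,0],[0,0,0],[0,0,0],[0,0,0],[0,0,0],[0,0,0],[0,0,0],[0,0,0]])

```text
clock: 30.7
tcp_pos: [0.5611, -0.0587, 0.0502]
orientation: [0.002, 3.066, -0.679]
contact_force: [-0.3, 2.1, -0.4]
grip_width: -0.0
```

```bash
python3 - <<'E'
from h import *
st()
f=grab('top')
for q in ('bottle_a','tray_pull','unit'):
  for d in look_for(q,'top'): print(q,round(d['score'],2),w(f,d['xyz']))
cv2.imwrite('pics/t10.png',cv2.resize(f['pixels'][120:250,280:480,::-1],None,fx=4,fy=4,interpolation=2))
E
```

```text
30.7 tcp [ 0.561 -0.059  0.05 ] x [-1.     0.001 -0.002] y [ 0.001  0.907 -0.422] z [ 0.001 -0.422 -0.907] j [-0.248  0.605  0.01   1.97   0.617  0.775  0.838] F [-0.349  2.061 -0.447] w -4.13208461766265e-05
bottle_a 0.7 [ 0.387 -0.058  0.037]
bottle_a 0.52 [ 0.544 -0.179  0.087]
bottle_a 0.47 [ 0.682 -0.169  0.071]
tray_pull 0.98 [ 0.556 -0.178  0.021]
tray_pull 0.34 [0.796 0.037 0.085]
unit 0.72 [ 0.541 -0.422  0.178]
```

View pics/t10.png

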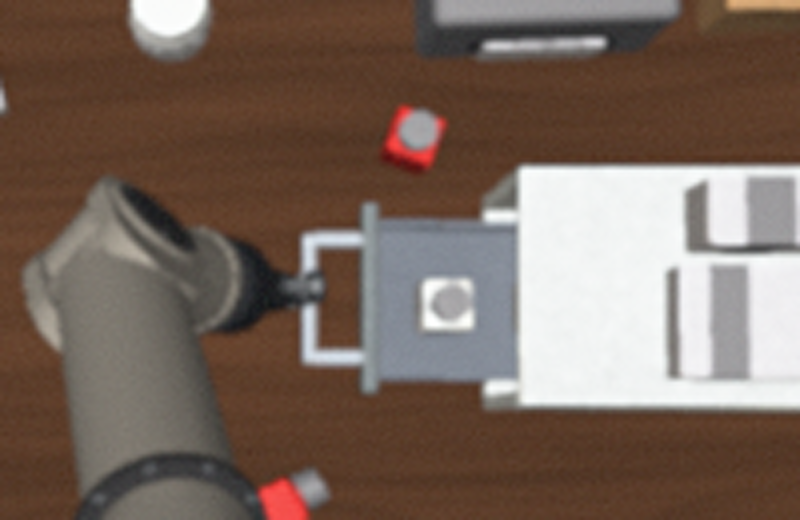

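Top view: the tray is nearly in, and bottle_a still stands on the centre line at crop px (447,303). The finger is on the bar at (313,288), and the panel at column 370 has ~110 crop px to go to the unit's front edge (485).

```bash
python3 - <<'E'
from h import *
u=grab('top')
print('front',onz(u,(280+362/4,120+297/4),.062),'unit',onz(u,(280+518/4,120+285/4),.18),onz(u,(280+485/4,120+390/4),0))
E
```

```text
front [ 0.553 -0.122  0.062] unit [ 0.55  -0.231  0.18 ] [ 0.474 -0.232  0.   ]
```

Call:
carry_out(offset=[[0.0005,-0.0145,0.0067],[0.001,-0.029,0.0135],[0.0015,-0.0435,0.0202],[0.002,-0.058,0.027],[0.0025,-0.0725,0.0337],[0.003,-0.085,0.0395],[0.0035,-0.096,0.0446],[0.004,-0.107,0.0497]], turn=[[0,0,0],[0,0,0],[0,0,0],[0,0,0],[0,0,0],[0,0,0],[0,0,0],[0,0,0]])

```text
clock: 31.75
tcp_pos: [0.5592, -0.1175, 0.0503]
orientation: [0.002, 3.066, -0.678]
contact_force: [1.1, 2.0, -0.0]
grip_width: -0.0001
```

Call:
carry_out(offset=[[0.0005,-0.009,0.0042],[0.0008,-0.017,0.0079],[0.001,-0.025,0.0116],[0.0013,-0.033,0.0153],[0.0015,-0.041,0.019],[0.0018,-0.048,0.0223],[0.002,-0.054,0.0251],[0.0022,-0.06,0.0279]], turn=[[0,0,0],[0,0,0],[0,0,0],[0,0,0],[0,0,0],[0,0,0],[0,0,0],[0,0,0]])

```text
clock: 32.55
tcp_pos: [0.558, -0.1503, 0.0503]
orientation: [0.001, 3.066, -0.679]
contact_force: [0.4, 2.2, 0.3]
grip_width: -0.0001
```

Call:
carry_out(offset=[[0,-0.0045,0.0021],[0,-0.009,0.0042],[0,-0.0135,0.0063],[0,-0.018,0.0084],[0,-0.0225,0.0105],[0,-0.027,0.0126]], turn=[[0,0,0],[0,0,0],[0,0,0],[0,0,0],[0,0,0],[0,0,0]])

```text
clock: 33.15
tcp_pos: [0.558, -0.1621, 0.05]
orientation: [-0.002, 3.066, -0.674]
contact_force: [-2.5, 8.7, 4.1]
grip_width: -0.0003
```

Call:
carry_out(offset=[[0,-0.004,0.0019],[0,-0.008,0.0037],[0,-0.012,0.0056],[0,-0.016,0.0075],[0,-0.016,0.0075]], turn=[[0,0,0],[0,0,0],[0,0,0],[0,0,0],[0,0,0]])

```text
clock: 33.65
tcp_pos: [0.5582, -0.1688, 0.0497]
orientation: [-0.004, 3.067, -0.67]
contact_force: [-4.8, 16.1, 8.0]
grip_width: 0.0001
```

Call:
carry_out(offset=[[0,-0.004,0.0019],[0,-0.008,0.0037],[0,-0.012,0.0056],[0,-0.012,0.0056]], turn=[[0,0,0],[0,0,0],[0,0,0],[0,0,0]])

```text
clock: 34.05
tcp_pos: [0.5593, -0.1693, 0.0492]
orientation: [-0.012, 3.066, -0.659]
contact_force: [-8.8, 31.6, 15.2]
grip_width: -0.0001
```

```bash
python3 - <<'E'
from h import *
st(); u=grab('top'); cv2.imwrite('pics/t11.png',cv2.resize(u['pixels'][150:240,330:470,::-1],None,fx=5,fy=5,interpolation=2))
for d in look_for('tray_pull','top'): print(round(d['score'],2),w(u,d['xyz']))
g=u['pixels'][150:240,360:415].astype(int)
for row in (12,13,14,15,45,70,71): print(row,g[row].sum(1)[20:55].tolist())
E
```

```text
34.05 tcp [ 0.559 -0.169  0.049] x [-1.    -0.008 -0.004] y [-0.006  0.912 -0.411] z [ 0.007 -0.411 -0.912] j [-0.077  0.598  0.05   1.989  0.663  0.677  0.993] F [-8.791 31.59  15.203] w -6.775354597889752e-05
0.55 [ 0.546 -0.237  0.048]
12 [158, 157, 144, 146, 124, 146, 189, 206, 196, 171, 192, 185, 185, 182, 189, 187, 186, 192, 192, 179, 197, 189, 191, 190, 186, 187, 186, 219, 262, 435, 646, 716, 718, 714, 715]
13 [181, 180, 157, 160, 154, 170, 189, 200, 196, 191, 188, 186, 197, 196, 194, 191, 190, 197, 185, 189, 197, 195, 193, 188, 191, 184, 231, 279, 329, 513, 711, 751, 747, 745, 744]
14 [197, 195, 182, 184, 188, 198, 184, 186, 192, 198, 198, 194, 200, 194, 202, 190, 196, 203, 192, 192, 205, 190, 195, 191, 200, 243, 298, 342, 369, 523, 713, 744, 740, 741, 737]
15 [186, 192, 195, 200, 200, 191, 185, 196, 200, 194, 191, 201, 192, 191, 189, 192, 189, 185, 188, 192, 194, 194, 193, 204, 249, 300, 341, 362, 388, 518, 710, 742, 741, 737, 736]
45 [108, 83, 81, 68, 98, 125, 165, 190, 233, 284, 314, 240, 158, 157, 185, 186, 177, 187, 193, 211, 257, 263, 237, 280, 396, 449, 449, 410, 398, 528, 702, 735, 734, 735, 733]
70 [200, 196, 182, 189, 193, 190, 185, 205, 187, 193, 184, 194, 196, 193, 188, 191, 188, 188, 190, 188, 253, 357, 387, 383, 372, 379, 369, 362, 402, 497, 633, 709, 719, 715, 708]
71 [182, 192, 179, 191, 190, 186, 188, 189, 187, 190, 182, 192, 187, 179, 181, 184, 195, 171, 190, 188, 241, 325, 364, 359, 347, 344, 337, 330, 358, 406, 457, 498, 512, 499, 491]
```

The force rose to a hard stop at the predicted y (−0.169). I'm backing off and checking.

Call:
carry_out(offset=[[0,0.01,-0.0046],[0,0.03,-0.014],[0,0.07,-0.03],[0,0.12,-0.055],[0,0.18,-0.08],[0,0.22,-0.1],[0,0.22,-0.1]], turn=[[0,0,0],[0,0,0],[0,0,0],[0,0,0],[0,0,0],[0,0,0],[0,0,0]])

```text
clock: 34.85
tcp_pos: [0.5586, -0.0563, 0.0489]
orientation: [-0.005, 3.065, -0.676]
contact_force: [0.3, -0.3, -0.7]
grip_width: -0.0002
```

```bash
python3 - <<'E'
from h import *
st(); Rp=Ro.from_euler('x',-50,degrees=True)*down(0)
go([.555,.02,.15],Rp)
E
```

```text
34.85 tcp [ 0.559 -0.056  0.049] x [-1.    -0.004 -0.002] y [-0.003  0.907 -0.421] z [ 0.003 -0.421 -0.907] j [-0.253  0.604  0.01   1.977  0.62   0.77   0.833] F [ 0.314 -0.293 -0.739] w -0.00017775076127319377
offset [0.0063, 0.0533, -0.2477] turn [0.2922, 0.0026, 0.0012] rows>= 3.0
```

Call:
carry_out(offset=[[0,0.1,-0.2],[0,0.2,-0.26],[0,0.2,-0.26],[0,0.2,-0.26],[0,0.2,-0.26],[0,0.2,-0.26],[0,0.2,-0.26]], turn=[[0,0,0],[0.465,0,0],[0.465,0,0],[0.465,0,0],[0.465,0,0],[0.465,0,0],[0.465,0,0]])

```text
clock: 35.55
tcp_pos: [0.5571, 0.0864, 0.1223]
orientation: [0.004, -2.646, 1.692]
contact_force: [0.8, 0.3, -1.0]
grip_width: 0.0001
```

```bash
python3 - <<'E'
from h import *
st()
f=grab('wrist'); t=grab('top')
W=cv2.resize(f['pixels'][:,:,::-1],(480,300)); T=cv2.resize(t['pixels'][150:240,330:474,::-1],(480,300),interpolation=2)
cv2.imwrite('pics/c12.png',np.vstack([W,T]))
for q in ('bottle_a','carton'):
  for d in look_for(q,'wrist'): print(q,round(d['score'],2),w(f,d['xyz']))
for q in ('mug','jar','syrup','pack1','bottle_a'):
  for d in look_for(q,'top')[:3]: print(q,round(d['score'],2),w(t,d['xyz']))
E
```

```text
35.55 tcp [0.557 0.086 0.122] x [-1.    -0.002  0.002] y [-0.003  0.419 -0.908] z [ 0.001 -0.908 -0.419] j [-0.752  0.848  0.102  1.718  0.737  1.489  0.487] F [ 0.826  0.34  -0.999] w 8.788228326273298e-05
bottle_a 0.88 [ 0.68  -0.16   0.074]
bottle_a 0.83 [ 0.542 -0.276  0.087]
bottle_a 0.77 [ 0.406 -0.065  0.024]
bottle_a 0.53 [ 0.533 -0.37   0.092]
bottle_a 0.45 [ 0.526 -0.46   0.099]
mug 0.72 [ 0.288 -0.336  0.033]
jar 0.77 [0.797 0.034 0.085]
syrup 0.6 [0.329 0.298 0.096]
pack1 0.72 [0.775 0.233 0.031]
bottle_a 0.7 [ 0.379 -0.042  0.037]
bottle_a 0.55 [ 0.68  -0.167  0.07 ]
```

```bash
python3 - <<'E'
from h import *
f=grab('wrist'); t=grab('top')
for c,fr in (('wrist',f),('top',t)):
  for d in look_for('tray_pull',c): print(c,'pull',round(d['score'],2),w(fr,d['xyz']))
  for d in outline_of('tray_pull',c)[:1]:
    ys,xs=np.nonzero(d['region']); print(c,'mask x',xs.min(),xs.max(),'y',ys.min(),ys.max(),len(xs))
# edge profile of bar in top view: columns of bright bar
g=t['pixels'].astype(int).sum(2)
print('expected bar cols',proj(t,[.55,-.181,.049]),'front',proj(t,[.55,-.231,.062]))
for row in (186,200): print(row,g[row,380:412].tolist())
for d in outline_of('bottle_a','wrist')[:5]:
  ys,xs=np.nonzero(d['region']); rc=cv2.minAreaRect(np.c_[xs,ys].astype(np.float32)); print(round(d['score'],2),np.round(rc[0]),np.round(rc[1]),round(rc[2],1))
up=[.542,-.29,.022]; print('upright proj',proj(f,up),proj(f,[.542,-.29,.114]))
E
```

```text
wrist pull 0.78 [ 0.539 -0.232  0.041]
wrist mask x 209 289 y 91 207 5304
top pull 0.9 [ 0.549 -0.237  0.048]
top mask x 388 409 y 172 217 439
expected bar cols [387.634 194.993] front [403.106 194.268]
186 [212, 204, 207, 209, 185, 180, 205, 363, 567, 674, 635, 435, 228, 181, 185, 190, 196, 195, 187, 215, 274, 327, 280, 288, 406, 447, 431, 384, 403, 541, 706, 738]
200 [192, 202, 208, 196, 200, 194, 203, 357, 551, 658, 633, 436, 236, 186, 200, 204, 196, 202, 202, 209, 254, 264, 237, 283, 403, 452, 447, 416, 411, 531, 709, 738]
0.87 [229. 140.] [29. 46.] 90.0
0.87 [269. 258.] [27. 62.] 39.3
0.8 [345.   8.] [15. 36.] 90.0
0.65 [210. 126.] [14. 41.] 60.8
upright proj [270.531 138.425] [208.135 141.651]
```

```bash
python3 -c "
from h import *
print(r.hand_in()); st()"
```

```text
the job is handed in; nothing more can be done
None
the job is handed in; nothing more can be done
```

I stood both tipped bottles up on their bases, caps up, in the row. Then I pushed the tray home on its pull bar with the closed fingers and handed in just after 35.5 s, with the arm clear of everything.

**Tray home:**
- The push passed the catch resistance and met a hard stop at about 32 N, at the position I had calculated for fully home.
- After I backed off, the pull bar sat within a pixel of its expected home position in the top camera (column 387.5 against 387.6), so the catch holds.

**Bottles and carton:**
- After placing, a wrist picture showed all three bottles standing in line. Partway through the push, the top camera put them within about 2 mm of each other.
- In the closed tray, the wrist camera found all three bottles at standing height. Their x readings (0.542, 0.533 and 0.526) slope more than the tray's slight skew. I put that down to error at that oblique range, not to movement.
- The carton stood and was in line when last seen, but the network did not find it once the tray was closed.
- The last combined picture could not be viewed because the picture limit was reached, so the final checks are numeric only.

**Things on the desk:** the jar, syrup, mug, pack1 and both red bottles read the same as at the start, within measuring error. I did not re-check pack2, but nothing went near it.

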